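Open the prism clamp with the T-key through its deep screw hole

TASK

Release the mortar prism by opening its clamp: take the T-handled hexagon key from its rest, stand it hexagon end down in the deep hole of the clamp block and let go of it. Then take it again by its cross handle from above, turn it until it drops into the hidden screw, and turn the screw anticlockwise as far as it goes so that the jaw is fully open. Leave the key standing in the screw and the prism lying where it is.

Things in the scene. Friction and masses are not known exactly. Their poses are not given: they have to be found in the camera images.
- key: T-handled hexagon key, dark steel, 144 mm long, about 0.35 kg. Origin on the axis of its round 14 mm shank, at the place to grip it (bare from 32 mm on the handle side to 45 mm on the hexagon side). x runs along the shank to the hexagon end, y along the cross handle, z is up while it lies on its rest.
- key_tip (a point): centre of the end face of the key's hexagon end, 90 mm from the key's origin along its +x; same axes as the key. The hexagon end is 24 mm across flats (27.7 mm across corners) and 45 mm long; two of its flats face along z.
- key_handle (a point): centre of the key's cross handle, a round bar 18 mm in diameter and 90 mm long; 45 mm from the key's origin on the -x side; same axes as the key
- key_rest: fixed grey rest that carries the key level, shank axis 48 mm above its underside. Origin on its underside below the key's origin, x along the key. Notched post 74 to 90 mm out on +x, 47 mm high; cradle under the handle 28 to 62 mm out on -x, 50 mm wide, 46 mm high; between them only a foot 8 mm thick and 64 mm wide. The key lifts straight up out of it.
- jig: fixed clamping jig, base plate 178 x 120 x 12 mm. Origin on its underside, on the axis of the deep hole; z up; x points from the hole to the prism. A block 64 x 64 mm, centred on the hole, rises to 77 mm above the underside; beyond it come the moving jaw, the prism (top at 52 mm) and the fixed jaw.
- bore_mouth (a point): centre of the mouth of the deep vertical hole in the top of the clamp block; axes of the jig. Round, 28.8 mm wide, countersunk at 45 degrees to 40 mm wide over the top 6 mm; the key's corners have 0.5 mm to spare in it and the key, let go upright in it, stands by itself. 47 mm down is the screw head: the key stands on it with its tip 47 mm below the mouth until it drops in.
- socket_floor (a point): floor of the hexagon socket in the hidden screw, 63 mm below the mouth, on the hole's axis; axes of the jig, not of the screw. The socket is 25.7 mm across flats and 16 mm deep. Its angle is unknown and differs each time; a key within about 7 degrees of any of six positions drops in. Screw, hole and hexagon are oiled; the screw turns only at about 0.4 N m.
- jaw (a joint): opening of the moving jaw, m: 0 closed on the prism, 0.016 fully open at the screw's stop. Starts from 0 to 0.006. The screw drives it by 10 mm per radian and anticlockwise seen from above opens it, so 1.0 to 1.6 rad of turning are left. Only the screw moves it; it is not to be pushed.
- prism: mortar prism 40 x 160 x 40 mm lying loose between the jaws, long side along the jig's y; origin at the centre of its underside. To be left where it is.

How it is judged:
By the outcome, as a careful person would: the job done as asked, in the order asked, and still so for the second after the job is handed in, with the robot touching nothing.
It also fails if it takes over 58 s, if anything falls off the work surface, if the arm or the gripper's body presses on something with over 40 N, if the wrist force passes 120 N, or if a joint passes its speed limit or range.

ROBOT

A 7-joint arm with a two-finger parallel gripper is mounted at the origin on a cart in front of the work surface, level with it; the furniture and walls round the work are solid. World frame = base frame: x ahead of the robot, y to its left, z up, the work surface at z = 0. Lengths are in mm, angles in rad, forces in N, time in s.
With the tool pointing down it reaches from about 425 to 825 mm from the base axis. Payload 3.6 kg.
Tool frame: the origin (TCP) lies midway between the tips of the shut fingers; the grasp point (between the pads) lies 19 mm behind it; z points along the fingers, y is the line along which they close (so a half turn about z gives the same grasp; the last joint's range is limited). The gripper opens to 93 mm and grips with 3 to 60 N. Pads are 15 mm wide; open, the fingers measure 128 mm over their backs; the gripper's body (75 mm by 188 mm) begins 65 mm behind the grasp point.
Start: joints at [1.131, 0.615, -0.013, 1.423, 0.008, 1.103, -0.04], TCP at [261.367, -595.104, 218.64] pointing down, gripper open.
Joint ranges: [-3.12, 3.12], [-0.3, 2.06], [-1.34, 1.32], [0.26, 2.42], [-1.36, 4.5], [0.01, 1.98], [-2.84, 2.84]. Speed limits (rad/s): [2.79, 2.79, 3.14, 3.14, 3.14, 3.14, 3.14].

INTERFACE

Orientations are given as a rotation vector (axis times angle).
In Python, from station import bot, let_go, clamp, inverse_kinematics, vision, finish_job, get_t, get_joint_positions, get_dq, get_joint_efforts, get_tcp_pos, get_tool_rot, get_wrist_force, get_ft_torque, get_width, get_grasp_force gives the robot as it stands. Calls block until the motion is done:
- bot.move_pose(position, orientation): joint-space move of the TCP to a pose.
- bot.move_linear(position, rotation=None, v=150, force_limit=None): straight line of the TCP; rotation=None keeps the orientation; v is the mean speed in mm/s. With force_limit (N) it stops when the force on the tool has changed by that much, and returns True; else False.
- bot.goto_joints(angles): joint-space move.
- let_go() and clamp(force=None): open the fingers fully, or close them until they stop; force is the grip in N (None keeps the last).
- bot.sleep(seconds).
- inverse_kinematics(position, orientation): joint angles nearest the present ones, or None.
- vision.camera(name): name is "side" or "top"; returns a dict with "img" (400x640x3 uint8, blue, green, red), "mtx" (3x3 intrinsics, pixels), "R" (3x3) and "t" (3): a world point X has camera coordinates R X + t. Camera axes: x right, y down, z forward; pixel columns grow to the right and rows downward; lengths in mm; the calibration is good to about 2 mm. A picture is of the moment at which its call begins. There is no depth.
A pose or a line that the arm cannot do raises bot.MotionError and nothing moves.
- finish_job(): hands the job in; it is judged then, once.
Readings, each from a call of its own:
- get_t(): time.
- get_joint_positions(): joint angles.
- get_dq(): joint speeds.
- get_joint_efforts(): joint torques, N m.
- get_tcp_pos(): TCP position.
- get_tool_rot(): TCP orientation.
- get_wrist_force(): force on the tool from outside, world axes, zero at the start.
- get_ft_torque(): the same for the moment, N m.
- get_width(): finger opening in mm.
- get_grasp_force(): force on a finger pad.
Only numpy, scipy, OpenCV 4.12 (cv2) and the standard library are available. Lean on these libraries where they do the work, as an engineer would, in place of code of your own. Each camera call takes 0.05 s, during which the arm holds its last target. There are 200 camera calls.

## Working session

There is one attempt and no reset: what is moved stays moved. The work goes in short steps, each a Python script; the robot and the scene stay as the last script left them, time stands still between calls to the robot, and variables do not carry over. Pictures are saved under pics/ and viewed, at most 10 in all, crops included, and the job is handed in when it is done.

```bash
mkdir -p pics
python3 - <<'E'
from station import *
import cv2,numpy as np
for n in("side","top"):
    c=vision.camera(n);cv2.imwrite(f"pics/{n}0.png",c["img"]);print(n,c["mtx"].tolist(),(-c["R"].T@c["t"]).round().tolist(),c["R"].round(3).tolist())
print(get_t(),get_tcp_pos(),get_tool_rot())
E
```

```text
side [[424.2759880067471, 0.0, 322.7800989704046], [0.0, 424.2759880067471, 197.9305058628123], [0.0, 0.0, 1.0]] [551.0, -601.0, 548.0] [[0.991, -0.129, -0.019], [-0.085, -0.527, -0.846], [0.099, 0.84, -0.533]]
top [[446.8862694877608, 0.0, 316.76804230509345], [0.0, 446.8862694877608, 200.10298032543372], [0.0, 0.0, 1.0]] [489.0, 123.0, 1036.0] [[-0.013, -1.0, 0.016], [-0.985, 0.01, -0.175], [0.174, -0.018, -0.985]]
0.1 [ 261.07326889 -594.47171239  217.60319105] [-3.07232568e+00 -6.44979061e-01  7.63514844e-04]
```

View pics/side0.png

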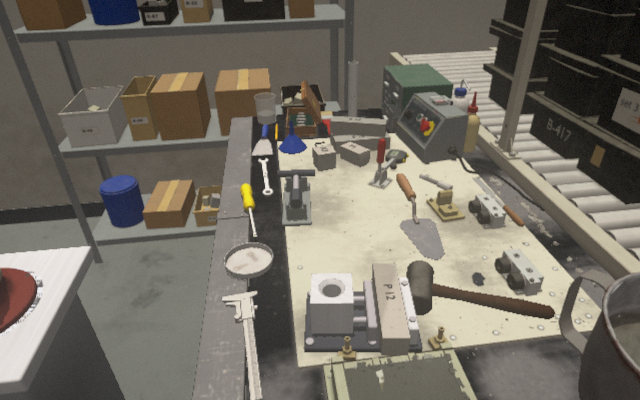

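View pics/top0.png

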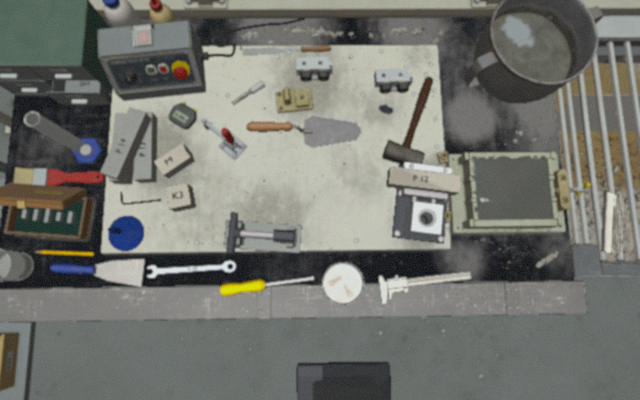

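The top view shows the key on its rest at about (262,235), with the handle at col 233, and the hole at (427,217). The side view shows the hole at (331,288) and the key near (296,195). I'll enlarge both.

Run:
```python
import cv2,numpy as np
s=cv2.imread("pics/side0.png");t=cv2.imread("pics/top0.png")
def c(i,x,y,w=80,h=60,k=5): return cv2.resize(i[y:y+h,x:x+w],None,fx=k,fy=k,interpolation=cv2.INTER_CUBIC)
o=np.vstack([np.hstack([c(t,223,205),c(t,385,185)]),np.hstack([c(s,260,165),c(s,290,255)])])
cv2.imwrite("pics/crop1.png",o)
```

```text
(no output)
```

View pics/crop1.png

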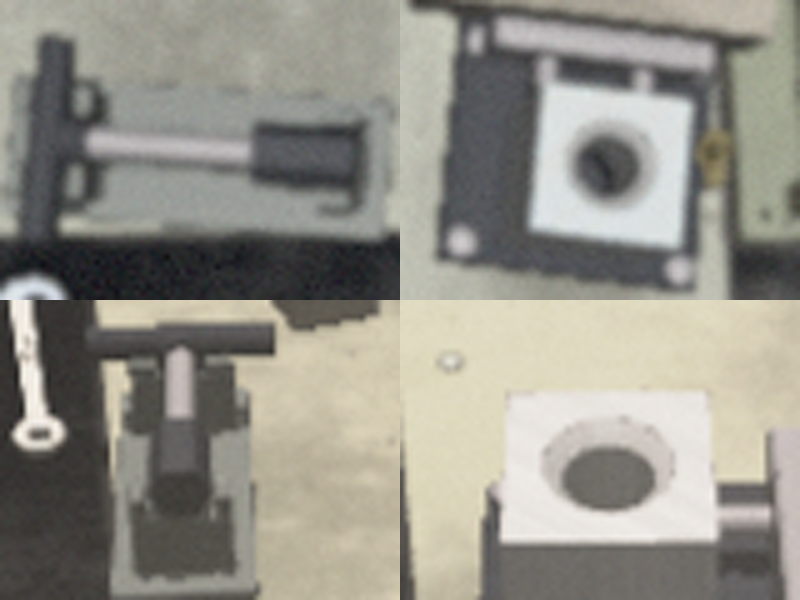

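The crop shows the handle ends, tip and block-top corners clearly. I'll triangulate these from both views and check them against the known heights.

```bash
cat > h.py <<'E'
from station import *
import cv2,numpy as np
from scipy.spatial.transform import Rotation as Ro
def ray(n,p):
    c=vision.camera(n);d=c["R"].T@np.linalg.solve(c["mtx"],[*p,1.]);return -c["R"].T@c["t"],d/np.linalg.norm(d)
def atz(n,p,z):
    o,d=ray(n,p);return o+d*(z-o[2])/d[2]
def tri(a,b):
    A=np.zeros((3,3));v=np.zeros(3)
    for n,p in(("top",a),("side",b)):
        o,d=ray(n,p);P=np.eye(3)-np.outer(d,d);A+=P;v+=P@o
    return np.linalg.solve(A,v)
E
python3 - <<'E'
from h import *
np.set_printoptions(precision=1,suppress=True)
T=lambda x,y,ox,oy:(x/5+ox-.4,y/5+oy-.4)
k=lambda x,y:T(x,y,223,205)
j=lambda x,y:T(x-400,y,385,185)
ks=lambda x,y:T(x,y-300,260,165)
js=lambda x,y:T(x-400,y-300,290,255)
print("bore",atz("top",j(612,165),77),atz("side",js(609,466),77),tri(j(612,165),js(609,466)))
for a,b in(((548,82),(697,100)),((528,232),(680,250)),((528,232),(548,82)),((680,250),(697,100))):
    d=atz("top",j(*b),77)-atz("top",j(*a),77);print("edge",np.linalg.norm(d),np.degrees(np.arctan2(d[1],d[0])))
for a,b in(((507,393),(712,393)),((500,543),(717,543)),((500,543),(507,393)),((717,543),(712,393))):
    d=atz("side",js(*b),77)-atz("side",js(*a),77);print("sedge",np.linalg.norm(d),np.degrees(np.arctan2(d[1],d[0])))
print("handle",atz("top",k(48,139),48),atz("side",ks(181,340),48),tri(k(48,139),ks(181,340)))
print("tip",atz("top",k(360,156),48),atz("side",ks(181,490),48),tri(k(360,156),ks(181,490)))
print("hends top",atz("top",k(57,38),48),atz("top",k(38,240),48))
print("hends side",atz("side",ks(88,342),48),atz("side",ks(275,338),48))
print("shank",atz("top",k(85,141.5),48),atz("top",k(250,150.5),48))
E
```

```text
bore [ 618.1 -133.    77. ] [ 618.3 -120.5   77. ] [ 616.9 -130.4   86.8]
edge 65.5080843066797 -97.61366094824713
edge 66.01908661807883 -97.45628648654723
edge 66.75172255707801 -10.41366039792157
edge 66.54754236027792 -9.982062087108632
sedge 66.60596314301206 -8.640466297817555
sedge 64.83449411873147 -8.48663375109922
sedge 65.67006006780379 82.09259838358369
sedge 65.49723671022194 80.54463216542929
handle [593.9 293.3  48. ] [594.1 313.7  48. ] [592.8 291.2  60.3]
tip [584.8 155.5  48. ] [583.8 178.2  48. ] [583.1 155.   62.9]
hends top [639.  290.2  48. ] [549.6 296.8  48. ]
hends side [548.9 319.1  48. ] [639.8 308.1  48. ]
shank [592.6 276.9  48. ] [587.8 204.1  48. ]
```

Heights triangulate about 12 mm high in both places, and the block edges and key length also come out about 2% large. So both items sit on a board roughly 12 mm thick: key axis z≈60, mouth z≈88. Next I'll check IK for a tilted shank grip.

```bash
cat >> h.py <<'E'
KO=np.array([589.5,246.,60.5]);KYAW=np.radians(-94.1);BM=np.array([617.,-130.5,88.])
def lying(th,s):
    K=Ro.from_euler('z',KYAW).as_matrix();return tool(K,th,s)
def tool(K,th,s):
    z=K@[np.sin(th),0,-np.cos(th)];y=s*K[:,1];return np.c_[np.cross(y,z),y,z]
def standing(psi,th,s):  # psi: heading of the tool
    x=np.array([0,0,-1.]);z=-np.array([np.cos(psi),np.sin(psi),0]);return tool(np.c_[x,np.cross(z,x),z],th,s)
def tcp(origin,R,g=19): return np.asarray(origin)+g*R[:,2]
rv=lambda R:Ro.from_matrix(R).as_rotvec()
E
python3 - <<'E'
from h import *
np.set_printoptions(precision=2,suppress=True)
for th in(0,30,45):
  for s in(1,-1):
    R=lying(np.radians(th),s);print("lie",th,s,inverse_kinematics(tcp(KO,R),rv(R)),inverse_kinematics(tcp(KO+[0,0,150],R),rv(R)))
    for p in(-60,-30,-12,10,40):
      R=standing(np.radians(p),np.radians(th),s);q=[inverse_kinematics(tcp(BM+[0,0,h],R),rv(R)) for h in(43,150)]
      if q[0] is not None and q[1] is not None: print("  st",th,s,p,*q)
for s in range(-180,180,45):
    R=np.c_[[np.cos(np.radians(s)),np.sin(np.radians(s)),0],[np.sin(np.radians(s)),-np.cos(np.radians(s)),0],[0,0,-1]]
    print("down yaw",s,inverse_kinematics(BM+[0,0,69],rv(R)))
E
```

```text
lie 0 1 [-0.24  0.82 -0.34  1.62  0.36  0.76 -0.8 ] [-0.1   0.68 -0.59  1.48  0.4   1.1  -0.84]
  st 0 1 -60 [-0.56  1.15  0.37  2.07  1.71  1.25  1.48] [-0.55  0.92  0.37  2.11  1.73  1.26  1.66]
  st 0 1 10 [ 1.19  1.6  -1.16  2.33  3.62  1.04  2.82] [ 1.14  1.25 -1.16  2.39  3.51  1.1   2.56]
  st 0 1 40 [ 1.37  1.65 -1.32  1.98 -1.08  0.2   1.26] [0.3  0.98 0.56 2.06 4.37 1.96 1.26]
lie 0 -1 [ 0.14  1.09 -1.15  1.61  1.07  1.18  1.8 ] [ 0.13  0.87 -1.15  1.48  0.81  1.32  1.99]
  st 0 -1 -60 [-0.56  1.15  0.37  2.07  1.71  1.25 -1.66] [-0.83  1.1   0.86  2.12  1.7   0.82 -1.57]
  st 0 -1 10 [ 1.19  1.6  -1.16  2.33  3.62  1.04 -0.32] [ 1.14  1.25 -1.16  2.39  3.51  1.1  -0.59]
  st 0 -1 40 [ 0.41  1.15  0.37  2.01  4.39  1.89 -1.68] [ 0.3   0.98  0.56  2.06  4.37  1.96 -1.88]
lie 30 1 [-0.56  0.95 -0.1   1.37  0.5   1.23 -0.98] [-0.39  0.82 -0.46  1.26  0.66  1.57 -1.01]
  st 30 1 -60 [-0.69  0.95  0.75  2.08  1.67  0.42  1.75] [-0.23  0.6  -0.01  2.02  1.53  0.99  2.18]
  st 30 1 -30 [ 0.55  0.99 -0.96  2.33  2.34  1.5   2.22] [ 0.35  0.56 -0.58  2.28  2.23  0.99  2.13]
  st 30 
[... 1876 characters left out ...]
 0.91  0.65 -1.15  2.14  1.92  0.69 -0.21]
  st 45 -1 10 [ 1.03  0.95 -1.14  2.17  2.3   0.54 -0.01] [ 1.07  0.68 -1.13  2.09  1.83  0.29  0.3 ]
  st 45 -1 40 [ 1.14  1.03 -1.16  1.94  0.81  0.28  1.99] [ 0.22  0.56  0.4   1.89 -1.32  0.98 -2.52]
down yaw -180 [ 0.57  0.74 -0.71  1.55  0.53  1.06  1.3 ]
down yaw -135 [ 0.75  0.91 -1.15  1.54  0.85  1.26  1.83]
down yaw -90 [-0.1   0.68  0.47  1.57 -0.35  0.97 -2.66]
down yaw -45 [ 0.02  0.65  0.26  1.57 -0.19  0.95 -2.01]
down yaw 0 [ 0.16  0.64  0.02  1.56 -0.02  0.94 -1.38]
down yaw 45 [ 0.27  0.65 -0.17  1.56  0.13  0.95 -0.72]
down yaw 90 [ 0.38  0.67 -0.35  1.55  0.26  0.97 -0.05]
down yaw 135 [ 0.48  0.7  -0.54  1.55  0.4   1.01  0.62]
```

```bash
cat >> h.py <<'E'
TH=np.radians(40);PSI=np.radians(-20);RL=lying(TH,1);RS=standing(PSI,TH,1)
HD=np.array([np.cos(PSI),np.sin(PSI),0])
E
python3 - <<'E'
from h import *
np.set_printoptions(precision=2,suppress=True)
for b in(0,50,80,100):
  for h in(43,60,100,150):print(b,h,inverse_kinematics(tcp(BM+[0,0,h]-b*HD,RS),rv(RS)))
bot.move_pose(tcp(KO+[0,0,130],RL),rv(RL))
print(get_t(),get_joint_positions(),get_wrist_force())
bot.move_linear(tcp(KO+[0,0,45],RL),v=200)
for n in("side","top"): cv2.imwrite(f"pics/{n}1.png",vision.camera(n)["img"])
a=cv2.imread("pics/side1.png")[130:250,240:400];b=cv2.imread("pics/top1.png")[180:300,200:360]
cv2.imwrite("pics/c1.png",cv2.resize(np.hstack([a,b]),None,fx=2.5,fy=2.5,interpolation=cv2.INTER_CUBIC))
print(get_t(),get_tcp_pos())
E
```

```text
0 43 [ 0.58  0.79 -0.77  2.29  2.39  0.96  2.28]
0 60 [ 0.59  0.74 -0.77  2.28  2.36  0.91  2.29]
0 100 [ 0.48  0.59 -0.58  2.25  2.37  0.72  2.22]
0 150 [ 0.36  0.45 -0.39  2.21  2.32  0.52  2.22]
50 43 None
50 60 [ 0.66  0.79 -0.96  2.4   2.31  1.1   2.31]
50 100 [ 0.57  0.6  -0.77  2.38  2.31  0.87  2.24]
50 150 [ 0.47  0.42 -0.58  2.33  2.28  0.63  2.24]
80 43 None
80 60 None
80 100 None
80 150 [ 0.45  0.39 -0.58  2.4   2.29  0.66  2.17]
100 43 None
100 60 None
100 100 None
100 150 None
4.9667 [-0.53  0.89 -0.28  1.21  0.66  1.64 -0.99] [-0.94 -0.01  0.97]
5.6417 [589.64 234.43  92.74]
```

View pics/c1.png

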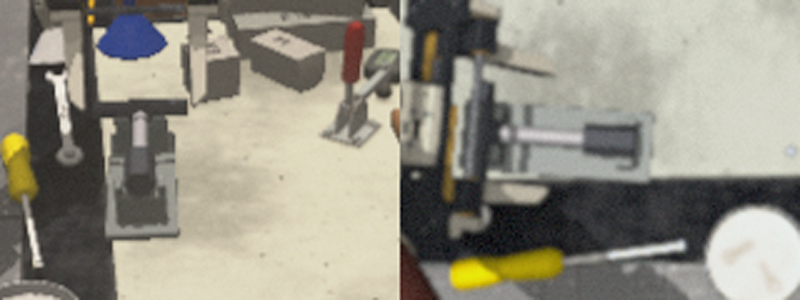

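The side view shows the fingers straddling the shank centrally: tips at cols 75 and 200, shank at 140. The top view agrees. I'll pick up the key and search for a heading with enough room to retreat.

Run:
```python
from h import *
np.set_printoptions(precision=2,suppress=True)
bot.move_linear(tcp(KO,RL),v=100,force_limit=15)
clamp(50);print(get_width(),get_grasp_force(),get_tcp_pos(),get_wrist_force())
bot.move_linear(tcp(KO+[0,0,150],RL),v=200)
print(get_t(),get_width(),get_wrist_force(),get_ft_torque(),get_joint_positions())
for p in range(-110,80,10):
    R=standing(np.radians(p),TH,1);hd=np.array([np.cos(np.radians(p)),np.sin(np.radians(p)),0])
    q=[inverse_kinematics(tcp(BM+[0,0,h]-b*hd,R),rv(R)) for b,h in((0,150),(0,43),(70,43),(70,120))]
    if all(x is not None for x in q):print(p,*q)
```

```text
12.816807815734713 49.99461472034454 [588.6  233.82  45.93] [ 0.17 -0.26 -0.25]
8.3667 13.112367061455389 [ 0.26 -1.08 -2.85] [ 1.14 -0.18  0.03] [-0.53  0.87 -0.28  1.2   0.66  1.67 -0.97]
-110 [ 0.24  0.92 -0.81  1.36  1.14  1.9   2.12] [ 0.22  1.05 -0.77  1.42  1.18  1.79  1.98] [ 0.12  1.09 -0.78  1.3   1.15  1.87  1.98] [ 0.11  0.99 -0.76  1.26  1.1   1.92  2.08]
-100 [ 0.25  0.88 -0.83  1.48  1.2   1.81  2.17] [ 0.23  1.01 -0.77  1.55  1.25  1.71  2.03] [ 0.12  1.04 -0.79  1.46  1.21  1.78  2.  ] [ 0.13  0.95 -0.82  1.42  1.18  1.85  2.1 ]
-90 [ 0.39  0.97 -1.15  1.6   1.42  1.94  2.18] [ 0.38  1.14 -1.15  1.67  1.53  1.94  2.03] [ 0.26  1.16 -1.15  1.62  1.47  1.98  1.97] [ 0.2   0.94 -0.96  1.58  1.3   1.84  2.1 ]
-80 [ 0.41  0.92 -1.15  1.72  1.48  1.83  2.25] [ 0.34  1.01 -0.96  1.79  1.52  1.69  2.09] [ 0.29  1.12 -1.15  1.77  1.52  1.91  2.  ] [ 0.29  0.97 -1.15  1.73  1.43  1.89  2.11]
-70 [ 0.45  0.87 -1.15  1.83  1.54  1.71  2.32] [-0.81  1.09  1.13  1.94 -0.29  0.29 -2.68] [ 0.24  0.97 -0.96  1.93  1.53  1.64  2.03] [ 0.33  0.91 -1.15  1.88  1.49  1.78  2.15]
-60 [-0.
[... 1084 characters left out ...]
 -1.18  1.9   0.06  0.33 -0.52] [ 1.15  1.03 -1.1   1.97  0.42  0.16 -0.74] [ 1.32  1.06 -1.17  2.01  0.47  0.23 -0.7 ] [ 1.35  0.92 -1.23  1.97  0.16  0.34 -0.51]
50 [ 1.17  0.88 -1.14  1.79 -0.08  0.53 -0.26] [ 1.17  1.11 -1.17  1.85  0.33  0.38 -0.5 ] [ 1.31  1.13 -1.22  1.87  0.35  0.48 -0.44] [ 1.32  0.97 -1.2   1.82  0.06  0.57 -0.27]
60 [ 1.1   0.87 -1.01  1.68 -0.23  0.74 -0.01] [ 1.15  1.15 -1.19  1.74  0.25  0.6  -0.3 ] [ 1.27  1.16 -1.2   1.71  0.24  0.7  -0.22] [ 1.21  0.94 -1.04  1.67 -0.15  0.79  0.03]
70 [ 1.03  0.89 -0.94  1.56 -0.24  0.95  0.12] [ 1.09  1.14 -1.12  1.62  0.13  0.79 -0.07] [ 1.17  1.14 -1.09  1.56  0.09  0.91  0.03] [ 1.11  0.94 -0.92  1.52 -0.2   1.02  0.19]
```

```bash
sed -i 's/PSI=np.radians(-20)/PSI=np.radians(65)/' h.py
python3 - <<'E'
from h import *
np.set_printoptions(precision=2,suppress=True)
bot.move_pose(tcp(BM+[0,0,150],RS),rv(RS))
print(get_t(),get_joint_positions(),get_width())
bot.move_linear(tcp(BM+[0,0,100],RS),v=150)
C=[vision.camera(n)["img"] for n in("side","top")]
a=C[0][170:330,250:410];b=C[1][140:300,345:505]
cv2.imwrite("pics/c2.png",cv2.resize(np.hstack([a,b]),None,fx=2.5,fy=2.5,interpolation=cv2.INTER_CUBIC))
print(get_t(),get_tcp_pos()-tcp(BM+[0,0,100],RS),get_wrist_force())
E
```

```text
9.9417 [ 1.06  0.87 -0.96  1.62 -0.25  0.85  0.07] 12.671553253218704
10.525 [0.94 0.82 1.56] [ 0.01  0.37 -2.47]
```

View pics/c2.png

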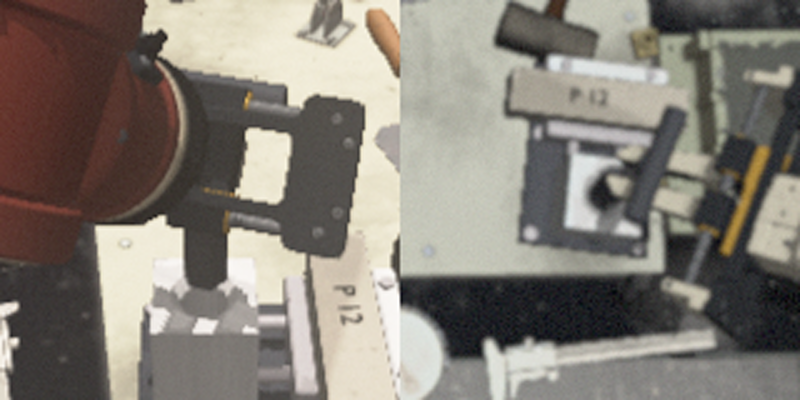

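The side crop shows the hexagon upright, cols 186–227 (centre 206), above the hole at about col 204. In the top crop the dark tip is at (603,190), with the hole expected near (605,194). That is well within the countersink, so I'll lower it with a force guard.

Run:
```python
from h import *
np.set_printoptions(precision=2,suppress=True)
P=tcp(BM,RS)
h=bot.move_linear(P+[0,0,40],v=50,force_limit=8)
print(h,get_t(),get_tcp_pos()-P,get_wrist_force(),get_ft_torque())
```

```text
False 11.875 [-0.11 -0.12 40.09] [-0.79 -1.31 -2.6 ] [-1.44  0.82  0.2 ]
```

It is inside the hole without contact. I'll continue down gently until the tip touches the screw head.

Run:
```python
from h import *
np.set_printoptions(precision=2,suppress=True)
P=tcp(BM,RS)
h=bot.move_linear(P+[0,0,22],v=25,force_limit=5)
print(h,get_t(),get_tcp_pos()-P,get_wrist_force(),get_ft_torque())
C=[vision.camera(n)["img"] for n in("side","top")]
a=C[0][170:330,250:410];b=C[1][140:300,345:505]
cv2.imwrite("pics/c3.png",cv2.resize(np.hstack([a,b]),None,fx=2.5,fy=2.5,interpolation=cv2.INTER_CUBIC))
```

```text
True 12.4917 [-0.21 -0.23 24.02] [-0.89 -0.96  5.39] [-0.18  0.14  0.11]
```

View pics/c3.png

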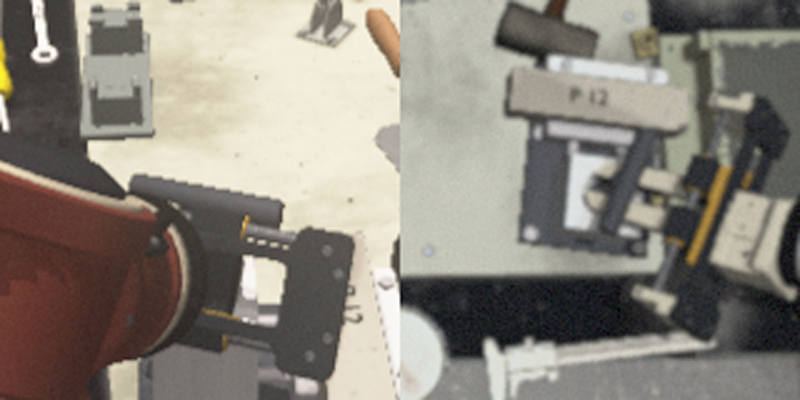

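The contact height (tip z≈22, mouth about 86) matches the socket floor 63 mm below, so the key appears to have dropped straight in. I'll release, retreat horizontally and look.

```bash
cat >> h.py <<'E'
def down(s): return np.c_[[np.cos(s),np.sin(s),0],[np.sin(s),-np.cos(s),0],[0,0,-1]]
S0=np.radians(-25);AX=BM+[0,0,0]
E
python3 - <<'E'
from h import *
np.set_printoptions(precision=2,suppress=True)
P=get_tcp_pos()
let_go();print(get_t(),get_width(),get_wrist_force())
bot.move_linear(P-75*HD,v=200)
bot.move_linear(P-75*HD+[0,0,120],v=250)
print(get_t(),get_joint_positions())
C=[vision.camera(n)["img"] for n in("side","top")]
a=C[0][170:330,250:410];b=C[1][140:300,345:505]
cv2.imwrite("pics/c4.png",cv2.resize(np.hstack([a,b]),None,fx=2.5,fy=2.5,interpolation=cv2.INTER_CUBIC))
R=down(S0)
print([inverse_kinematics([AX[0],AX[1],z],rv(R)) for z in(250,138)])
print([inverse_kinematics([AX[0],AX[1],138],rv(down(S0+a))) for a in(.8,1.6,2.2)])
E
```

```text
13.9083 92.90439302991427 [-0.71 -0.5  -0.35]
15.0583 [ 1.16  0.89 -0.95  1.58 -0.22  0.96  0.13]
[array([ 0.09,  0.56,  0.14,  1.44, -0.08,  1.15, -1.76]), array([-0.03,  0.69,  0.35,  1.59, -0.28,  0.92, -1.59])]
[array([ 0.15,  0.66,  0.04,  1.58, -0.03,  0.9 , -1.01]), array([ 0.39,  0.69, -0.38,  1.57,  0.3 ,  0.94, -0.49]), array([ 0.5 ,  0.73, -0.58,  1.57,  0.45,  0.98, -0.02])]
```

View pics/c4.png

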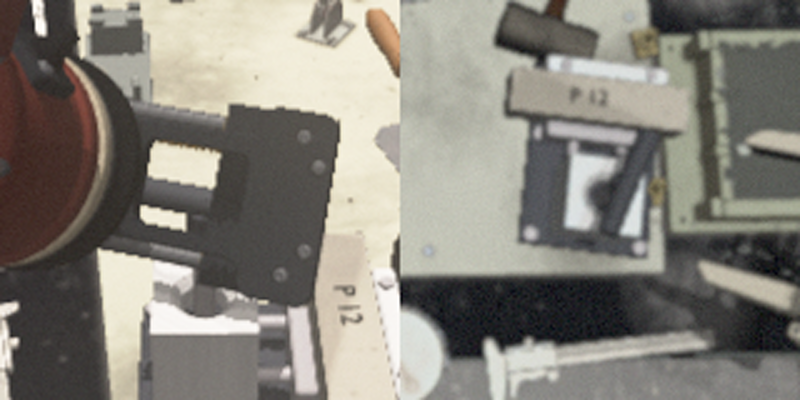

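The key stands upright in the hole. In the top crop the handle runs from (650,135) to (615,230), centre about (632,183), and the prism hasn't moved. I'll take the handle from above.

Run:
```python
from h import *
np.set_printoptions(precision=2,suppress=True)
px=lambda x,y:(345+(x-400)/2.5-.3,140+y/2.5-.3)
c,a,b=[atz("top",px(*p),157) for p in((632,183),(650,135),(615,230))]
print(c,np.degrees(np.arctan2(*(a-b)[1::-1])),np.linalg.norm(a-b))
R=down(S0)
bot.move_linear(get_tcp_pos()+[0,0,70],v=250)
bot.move_pose([AX[0],AX[1],260],rv(R));print(get_t(),get_joint_positions())
bot.move_linear([AX[0],AX[1],200],v=150)
h=bot.move_linear([AX[0],AX[1],139],v=100,force_limit=10)
print(h,get_tcp_pos(),get_wrist_force())
clamp(60);print(get_t(),get_width(),get_grasp_force(),get_tcp_pos(),get_wrist_force(),get_ft_torque())
```

```text
[ 616.61 -133.22  157.  ] -23.222327827610737 83.00986308415287
17.4083 [ 0.19  0.55 -0.02  1.42  0.01  1.17 -1.84]
False [ 617.71 -130.62  139.79] [ 0.2  -0.37  0.06]
19.9 16.453644037280974 59.99989449977875 [ 617.04 -130.44  138.99] [ 0.49  0.18 -0.62] [ 0.07  0.03 -0.03]
```

Gripped. I'll turn anticlockwise with joint 7 only, since the tool axis is the hole axis, in small steps while watching the torque and pressing lightly.

Run:
```python
from h import *
np.set_printoptions(precision=2,suppress=True)
q=np.array(get_joint_positions())
for i in range(6):
    q[6]+=.1;bot.goto_joints(q)
    print(i,round(get_t(),2),round(get_joint_positions()[6],3),get_ft_torque(),get_wrist_force(),get_tcp_pos(),round(get_width(),2))
```

```text
0 20.15 -1.753 [-0.01  0.02 -0.  ] [-0.43 -0.33 -0.18] [ 617.   -130.54  138.98] 16.77
1 20.4 -1.655 [ 0.02 -0.06 -0.05] [ 0.57  0.37 -0.79] [ 617.1  -130.47  138.98] 16.16
2 20.65 -1.555 [ 0.02 -0.04 -0.11] [ 0.62  0.19 -0.62] [ 617.09 -130.49  139.  ] 16.45
3 20.9 -1.455 [ 0.04 -0.1  -0.19] [ 0.38 -0.06  0.04] [ 617.13 -130.46  138.98] 16.37
4 21.15 -1.355 [-0.   -0.11 -0.2 ] [ 0.72 -1.06 -0.5 ] [ 617.16 -130.42  139.01] 16.52
5 21.4 -1.255 [ 0.02 -0.12 -0.27] [ 1.23  0.14 -0.58] [ 617.15 -130.39  139.01] 16.66
```

Run:
```python
from h import *
np.set_printoptions(precision=2,suppress=True)
q=np.array(get_joint_positions())
for i in range(5):
    q[6]+=.1;bot.goto_joints(q)
    print(i,round(get_t(),2),round(get_joint_positions()[6],3),get_ft_torque(),get_wrist_force(),get_tcp_pos(),round(get_width(),2))
C=[vision.camera(n)["img"] for n in("side","top")]
a=C[0][170:330,250:410];b=C[1][140:300,345:505]
cv2.imwrite("pics/c5.png",cv2.resize(np.hstack([a,b]),None,fx=2.5,fy=2.5,interpolation=cv2.INTER_CUBIC))
```

```text
0 21.65 -1.16 [ 0.   -0.21 -0.18] [ 0.21  0.03 -0.25] [ 617.18 -130.36  138.99] 16.56
1 21.9 -1.06 [ 0.02 -0.22 -0.26] [ 1.7   0.45 -0.98] [ 617.23 -130.35  138.99] 16.37
2 22.15 -0.96 [-0.   -0.24 -0.22] [ 0.63  0.41 -1.3 ] [ 617.2  -130.31  138.98] 16.47
3 22.4 -0.86 [ 0.06 -0.2  -0.21] [ 0.27 -0.08 -0.22] [ 617.22 -130.27  139.  ] 16.73
4 22.65 -0.76 [ 0.04 -0.28 -0.21] [ 1.71  1.15 -1.62] [ 617.19 -130.28  138.99] 16.79
```

View pics/c5.png

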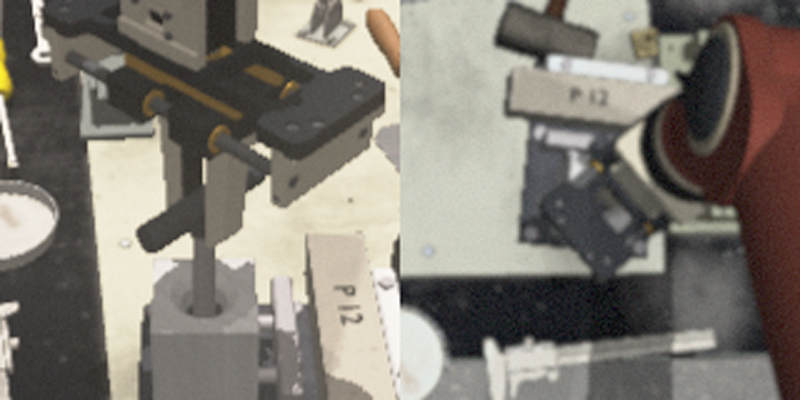

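The hexagon is fully below the mouth, with only the shank visible at (205,300) in the side crop. The jaw has moved from about col 290 to 283, opening a gap to the prism at col 305. I'll continue to the stop.

Run:
```python
from h import *
np.set_printoptions(precision=2,suppress=True)
q=np.array(get_joint_positions())
for i in range(16):
    q[6]+=.08;bot.goto_joints(q)
    t=get_ft_torque()[2]
    print(i,round(get_t(),2),round(get_joint_positions()[6],3),t.round(3),get_wrist_force(),round(get_width(),2))
    if abs(t)>.7: break
```

```text
0 23.0 -0.682 -0.28 [ 1.01  0.49 -0.54] 16.71
1 23.25 -0.602 -0.252 [ 2.04 -0.32 -0.6 ] 16.73
2 23.5 -0.522 -0.209 [ 1.5   0.36 -1.07] 16.72
3 23.75 -0.442 -0.238 [ 1.46  1.38 -0.12] 16.85
4 24.0 -0.362 -0.195 [ 1.47  0.09 -1.89] 16.64
5 24.25 -0.282 -0.241 [ 1.56  0.68 -2.25] 16.36
6 24.5 -0.203 -0.356 [ 0.98 -0.1  -0.54] 17.08
7 24.75 -0.123 -0.571 [0.76 0.92 0.41] 16.31
8 25.0 -0.042 -0.634 [ 0.21  0.33 -0.38] 16.7
9 25.25 0.038 -0.422 [1.27 0.35 0.07] 16.51
10 25.5 0.12 0.346 [ 0.14  1.55 -0.85] 16.74
11 25.75 0.199 0.341 [ 0.27  0.58 -0.28] 16.84
12 26.0 0.278 0.359 [ 0.09  1.01 -0.11] 16.99
13 26.25 0.357 0.068 [ 0.19  1.05 -0.42] 16.71
14 26.5 0.437 0.021 [-0.72  0.54 -0.07] 16.92
15 26.75 0.517 0.008 [0.23 0.5  0.34] 16.84
```

Run:
```python
from h import *
np.set_printoptions(precision=2,suppress=True)
C=[vision.camera(n)["img"] for n in("side","top")]
a=C[0][190:330,250:420]
cv2.imwrite("pics/c6.png",cv2.resize(a,None,fx=4,fy=4,interpolation=cv2.INTER_CUBIC));print(get_tcp_pos(),get_tool_rot(),get_grasp_force())
```

```text
[ 617.09 -130.37  138.99] [1.78 2.59 0.  ] 60.000189542770386
```

View pics/c6.png

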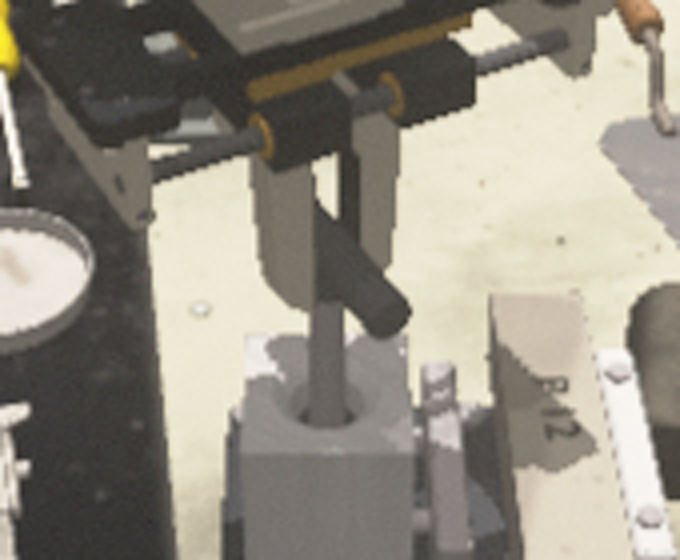

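The jaw stands wide open: its face is at col 467 and the prism at col 515, a gap of about 17 mm at 2.6 px/mm. The torque peaked at the stop and then fell, so the handle may have slipped in the grip. I'll compute the handle yaw against the tool yaw.

Run:
```python
from h import *
np.set_printoptions(precision=1,suppress=True)
c=vision.camera("side")
for y in range(-110,-40,10):
    e=np.array([617.1,-130.4,157.])+45*np.array([np.cos(np.radians(y)),np.sin(np.radians(y)),0])
    p=c["mtx"]@(c["R"]@e+c["t"]);p=p[:2]/p[2];print(y,(p-[250,190])*4)
```

```text
-110 [297.6 331.7]
-100 [320.7 333.5]
-90 [343.9 332.5]
-80 [366.5 328.7]
-70 [387.5 322.4]
-60 [406.3 313.8]
-50 [422.2 303.2]
```

The handle is at −68°, in line with the tool at 111° mod 180, so the key may have ridden past the stop. I'll turn on gently in finer steps to confirm the screw is still at its stop, with a lower torque limit.

Run:
```python
from h import *
np.set_printoptions(precision=2,suppress=True)
q=np.array(get_joint_positions())
for i in range(22):
    q[6]+=.04;bot.goto_joints(q);bot.sleep(.1)
    t=np.mean([get_ft_torque()[2] for _ in range(4)])
    print(i,round(get_t(),2),round(q[6],3),t.round(3),get_tcp_pos()[2].round(2))
    if abs(t)>.48: break
```

```text
0 27.25 0.559 -0.03 138.99
1 27.6 0.599 0.016 139.0
2 27.95 0.639 0.022 138.98
3 28.3 0.679 -0.005 139.02
4 28.65 0.719 -0.043 138.98
5 29.0 0.759 -0.201 139.0
6 29.35 0.799 -0.306 138.99
7 29.7 0.839 -0.374 139.0
8 30.05 0.879 -0.632 138.99
```

The torque climbs straight past the running level of about 0.25 to 0.63 N·m with no plateau, so the screw is at its stop. I'll relax the wind-up, let go, rise and take a last look.

Run:
```python
from h import *
np.set_printoptions(precision=2,suppress=True)
q=np.array(get_joint_positions());q[6]-=.13;bot.goto_joints(q);print(get_ft_torque()[2])
let_go();P=get_tcp_pos()
bot.move_linear([P[0],P[1],270],v=150)
bot.move_linear([P[0]-60,P[1]+180,290],v=250)
print(get_t(),get_wrist_force())
C=[vision.camera(n)["img"] for n in("side","top")]
a=C[0][200:340,270:410];b=C[1][150:290,365:505]
cv2.imwrite("pics/c7.png",cv2.resize(np.hstack([a,b]),None,fx=2.8,fy=2.8,interpolation=cv2.INTER_CUBIC))
```

```text
-0.07122487649343537
33.525 [-0.02  0.63 -0.76]
```

View pics/c7.png

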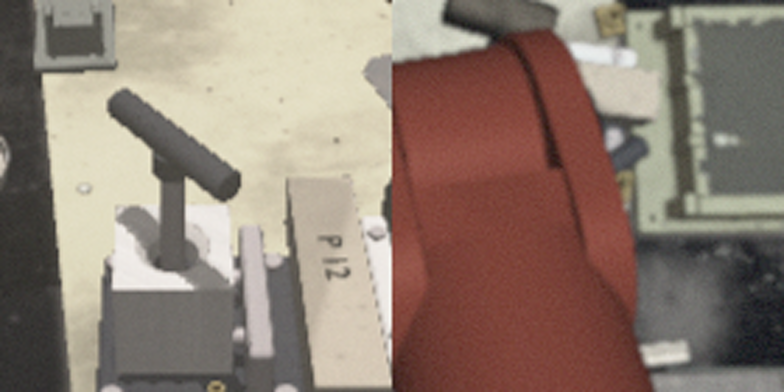

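The key stands upright in the screw. The jaw is back against the block, with its face at col 270 and the prism at col 303, a gap consistent with 16 mm. The prism hasn't moved and the robot is clear, so I'll hand in.

```bash
python3 -c "
from station import *
print(finish_job(),get_t())"
```

```text
the job is handed in; nothing more can be done
the job is handed in; nothing more can be done
```

I handed the job in at about 34 s: the key is standing in the screw, the screw is at its anticlockwise stop with the jaw open (about 16 mm by camera), and the prism is where it was; at the stop the key rode over in the socket by about 60° before I re-seated it against the stop.

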